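# Hang the work lantern on the stand's safety hook

### The job

Stand the folded carrying bail of the yellow-capped work lantern upright while the lantern stays standing on the bench. Then hang the lantern by its bail on the lamp stand's hook: press the bail's bar gently down past the spring gate, so that it rests in the hook, the gate has snapped shut above it and the lantern hangs upright and still. Feel your way and do not force the hook (25 N is too much for it), do not tip the lantern, and leave the other things lying where they are.

Things in the scene. Friction and masses are not known exactly. Their poses are not given: they have to be found in the camera images.
- lantern: Small LED work lantern, about 0.38 kg (varies), standing on the bench: black round foot 84 mm across, 25 mm high; white light tube 62 mm across; yellow cap 73 mm across, its flat top 86 mm above the bench. Origin: centre of the underside; z up. The folded bail sticks out toward the lantern's own -x.
- bail_pin (a point): On the lantern, centre of the pin line the bail turns on (along the lantern's y, 96 mm above its origin), between two small black ears on the cap (at y = +-23.5 mm, 102 mm high). The pin is stiff enough (0.012 N m): the bail stays at any angle it is put to. Pushed hard sideways, the lantern slides or tips.
- bail (a joint): Angle of the bail, rad: 0 folded level, 1.57 upright, stop at 1.8. The bail is a U: two flat steel side strips (outer faces 64 mm apart, inner 54 mm; 11 mm wide) from the pin to a round black cross bar. Folded, the bar is 49 mm clear of the cap's edge. Upright, the strips can be gripped from above across their outer faces (64 mm), which leaves the middle of the bar free for the hook.
- bar (a point): Centre of the bail's cross bar, 9 mm thick, running along the lantern's y, 90 mm from the pin line.
- stand: Fixed lamp stand: dark cast base 130 x 120 mm, square aluminium post 25 mm wide, 304 mm high, and a red carriage on the post whose level steel arm runs toward the stand's own -x and ends in an upturned safety hook (8 mm rod, in the stand's x-z plane, tip toward -x). Origin: underside of the base, on the post's axis; z up. The bar must lie across the hook, along the stand's y.
- hook_mid (a point): Fixed point on the stand, x -150, y 0, z 230 mm: where the centre of a seated bar would be with the carriage at mid height. The carriage is clamped by hand up to 18 mm higher or lower; that setting is not measured and must be felt or seen. From the seated bar's true centre the hook reaches 28 mm up and 13 mm down; its arm, 8 mm above that centre, runs to the post.
- hook_front (a point): Fixed point on the stand, 90 mm from hook_mid toward the stand's -x and 59 mm above it. From here, with the bar's centre on this point, the bail's loop can be passed over the hook along the stand's +x, whatever the carriage's setting. The throat for the bar is 22 mm wide, 11 mm either side of hook_mid (back riser beyond, tip before it); near the tip the bar wedges.
- gate (a joint): Angle, rad, of the brass spring gate across the hook's mouth: 0 shut (level); the bar pressed on it swings it down (up to 1.35). Pin at the back riser, 20 mm above and 11 mm behind the seated bar's centre. On the shut gate the bar is 27 mm above its seat; pressed with 8 to 15 N, least toward the tip (its weight is too little), it passes about 5 mm above the seat, when the gate snaps shut.
- masking_tape: Roll of masking tape, 104 mm across, 25 mm high, lying; a bystander. Origin: centre of the underside.
- tape_measure: Yellow tape measure, 34 x 76 x 60 mm; a bystander. Origin: centre of the underside.
- block_a: Pine offcut, 60 x 140 x 35 mm; a bystander. Origin: centre of the underside.

How it is judged:
On the way:
1. the bail stands upright (1.3 rad or more) while the lantern still stands on the bench within 40 mm of where it was (value of joint bail above 1.3 rad and height (world z) of lantern below 0.006 m and angle between lantern's own z axis and vertical below 0.1 rad and distance of lantern from where it was at the start of the episode below 0.04 m), for 0.2 s.
At the end, for the whole second after the job is handed in: The bail's bar lies in the hook below the gate and not on it (within the throat, its middle within 25 mm of the hook), the gate is shut (under 0.15 rad), the lantern hangs from the stand clear of the bench, within 0.35 rad of upright, slower than 0.06 m/s (x of bar in the frame of stand between -0.162 and -0.139 m and y of bar in the frame of stand between -0.025 and 0.025 m and z of bar in the frame of stand between 0.206 and 0.262 m and value of joint gate below 0.15 rad and height (world z) of lantern above 0.015 m and angle between lantern's own z axis and vertical below 0.35 rad and contact force between lantern and stand above 1.2 N and linear speed of lantern below 0.06 m/s and contact force between gate_c0 and lantern below 0.5 N); the robot touches nothing.
It fails at once if the hook is forced: more than 25 N between the lantern and the stand (contact force between lantern and stand above 25 N).
It fails at once if the robot itself pushes the stand with more than 25 N (contact force between any of the arm, the fingers and stand above 25 N).
It fails at once if the lantern is tipped by more than 0.8 rad (angle between lantern's own z axis and vertical above 0.8 rad).
It fails at once if a bystander is moved by more than 30 mm (distance of any of masking_tape, tape_measure, block_a from where it was at the start of the episode above 0.03 m).
It also fails if it takes over 72 s, if anything falls off the work surface, if the arm or the gripper's body presses on something with over 40 N, if the wrist force passes 120 N, or if a joint passes its speed limit or range.

### The arm

A 6-joint arm with a two-finger parallel gripper is mounted at the origin on a cart in front of the work surface, level with it; the furniture and walls round the work are solid. World frame = base frame: x ahead of the robot, y to its left, z up, the work surface at z = 0. Lengths are in m, angles in rad, forces in N, time in s.
With the tool pointing down it reaches from about 0.425 to 0.95 m from the base axis. Payload 3.5 kg.
Tool frame: the origin (TCP) lies between the finger pads; the fingertips stand 22 mm ahead of it and the grasp point (between the pads) lies 3 mm ahead of it (ctrl.nose_length is the z of the fingertips in the tool frame, in m); z points along the fingers, y is the line along which they close (so a half turn about z gives the same grasp; the last joint's range is limited). The gripper opens to 85 mm and grips with 20 to 120 N. Pads are 22 mm wide; open, the fingers measure 114 mm over their backs; the gripper's body (76 mm by 85 mm) begins 54 mm behind the grasp point. The pads swing forward as they close: fully open they stand 13 mm farther back than shut.
Start: joints at [1.045, 0.286, 1.577, -0, 1.279, -0.15], TCP at [0.248, 0.628, 0.253] pointing down, gripper open.
Joint ranges: [-2.77, 2.77], [-0.9, 2.22], [0.21, 2.48], [-1.53, 4.67], [0.24, 2.81], [-2.84, 2.84]. Speed limits (rad/s): [2.79, 2.79, 3.14, 3.14, 3.14, 3.14].

### API

Orientations are given as a unit quaternion [x, y, z, w].
In Python, from plant import ctrl gives the robot as it stands. The module is installed in compiled form; this text tells all that it offers.
- The arm moves only by the tool send_rows, never from a script. Its argument "rows" is text: rows parted by semicolons, each of 7 numbers parted by spaces: the turn, a rotation vector about the tool's x, y, z in shares of pi rad (1.0 is pi rad), then the shift along the tool's x, y, z in normalised numbers (1 is 0.75 m), then the opening, from -1 (shut) to 1 (fully open). A call has 1 to 8 rows; each row is the pose to reach, as a shift and turn from the pose commanded when the call began, along the tool's axes at that moment; what a row does not reach only later rows make up. A row lasts 1/8 s, in which the tool goes at most 62.5 mm and 10.7 degrees, less where a joint would pass 70% of its speed; a pose out of reach is approached as far as the arm can. A shift or turn number past 1, either way, is cut back to 1. A call with a gripper value outside its range is refused whole. The fingers move at their own pace and stop on an object; "grip_force" is the grip in N (left out, the last holds). Time passes only in rows, so rows that repeat a pose let the fingers close. It gives the time, the measured TCP pose, the force, the opening and the grip force at its end, in the units of the state.
- ctrl.get_state(): the state, without advancing time (a new reading comes with each control period).
- ctrl.read_camera(name): name is "side" or "top" or "wrist"; returns a dict with "color" (384x512x3 uint8, red, green, blue), "fx", "fy", "cx", "cy" (pixels), "extrinsics" (4x4, takes a point from world to camera coordinates). Camera axes: x right, y down, z forward; pixel columns grow to the right and rows downward; lengths in m; the calibration is good to about 2 mm. A picture is of the moment at which its call begins. There is no depth.
- ctrl.sign_off(): hands the job in; it is judged then, once.
Trained networks look in a picture, given as the dict that the camera call returned (one of the last four; its "shot" number tells which), for a name from the list of things; names that differ only in an ending like _2 or _b are one class to them, and where a whole thing is asked for, a point or a joint stands for the part that bears it (a point fixed in the world has none). Each returns a list of dicts, best first, with "p" (0 to 1); they miss things now and then, are a little off and sometimes report something else, mostly with a low value. They report only what shows in the picture. A call takes as long as a camera call.
- ctrl.look_for(picture, target): "position" ([x, y, z] in m, in the coordinates of the camera as it stood for that picture, good to about 4 mm: the middle of the surface that is visible of it).
The state is a dict: "time": time; "qpos": joint angles; "dq": joint speeds; "joint_efforts": joint torques, N m; "eef_pos": TCP position; "tcp_rot": TCP orientation; "contact_force": force on the tool from outside, world axes, zero at the start; "wrist_torque": the same for the moment, N m; "opening": opening from 0.0 (shut) to 1.0 (fully open); "finger_force": force on a finger pad.
Only numpy, scipy, OpenCV 4.12 (cv2) and the standard library are available. Lean on these libraries where they do the work, as an engineer would, in place of code of your own. Each camera call takes 0.05 s, during which the arm holds its last target. There are 200 camera calls.

## Working session

There is one attempt and no reset: what is moved stays moved. The work goes in short steps, Python scripts to look and compute and a tool call to move; the robot and the scene stay as the last step left them, time stands still between calls to the robot, and variables do not carry over. Pictures are saved under pics/ and viewed, at most 10 in all, crops included, and the job is handed in when it is done.

Besides the shell and the picture viewer there is one more tool, called after ">>>" as name(argument=value, ...) on one line, values as JSON. send_rows: Moves the arm, as the interface text tells. Its arguments: {"type":"object","properties":{"rows":{"type":"string"},"grip_force":{"type":"number"}},"required":["rows"]}

```bash
mkdir -p pics
cat > h.py <<'E'
import numpy as np, cv2
from plant import ctrl
np.set_printoptions(precision=4,suppress=True)
def w(pic,p):
    E=np.array(pic["extrinsics"]); return E[:3,:3].T@(np.array(p)-E[:3,3])
def px(pic,P):
    E=np.array(pic["extrinsics"]); c=E[:3,:3]@np.array(P)+E[:3,3]
    return np.array([pic["fx"]*c[0]/c[2]+pic["cx"],pic["fy"]*c[1]/c[2]+pic["cy"]])
def ray(pic,u,v):
    E=np.array(pic["extrinsics"]);R=E[:3,:3]
    d=R.T@np.array([(u-pic["cx"])/pic["fx"],(v-pic["cy"])/pic["fy"],1]); return -R.T@E[:3,3],d/np.linalg.norm(d)
def atz(pic,u,v,z):
    o,d=ray(pic,u,v); return o+d*(z-o[2])/d[2]
def tri(a,b):
    # nearest point of rays
    A=np.zeros((3,3));y=np.zeros(3)
    for o,d in (a,b):
        M=np.eye(3)-np.outer(d,d);A+=M;y+=M@o
    return np.linalg.solve(A,y)
def save(pic,n,crop=None,s=1):
    im=pic["color"][:,:,::-1]
    if crop: im=im[crop[1]:crop[3],crop[0]:crop[2]]
    cv2.imwrite("pics/"+n,cv2.resize(im,None,fx=s,fy=s,interpolation=cv2.INTER_CUBIC))
E
python3 - <<'E'
from h import *
ims=[]
for c in ("side","top"):
    p=ctrl.read_camera(c); ims.append(p["color"])
    print(c,p["fx"],p["cx"],p["cy"],np.array(p["extrinsics"]).round(4).tolist())
    for n in ("lantern","bail_pin","bail","bar","stand","gate","masking_tape","tape_measure","block_a"):
        for r in ctrl.look_for(p,n)[:2]:
            q=w(p,r["position"]); print(n,round(r["p"],2),q,px(p,q))
    save(p,c+"0.png",None,1.5)
s=ctrl.get_state(); print(s)
E
```

```text
side 383.771893716927 252.61300848380026 193.98833830595925 [[0.9404, -0.3402, -0.0012, -0.571], [-0.1426, -0.3908, -0.9094, 0.2235], [0.3088, 0.8553, -0.416, 1.2075], [0.0, 0.0, 0.0, 1.0]]
lantern 0.95 [0.5333 0.0879 0.0553] [225.805  210.9084]
bail_pin 0.95 [0.535  0.084  0.0538] [226.5461 211.6631]
bail 0.44 [0.5165 0.0273 0.1048] [225.5997 206.4977]
bail 0.27 [ 0.4221 -0.4255  0.0327] [240.8637 313.8396]
stand 0.94 [ 0.7011 -0.3232  0.1066] [321.5264 247.1779]
masking_tape 0.96 [ 0.473  -0.1202  0.0269] [226.1737 249.2817]
tape_measure 0.81 [ 0.4218 -0.4238  0.0315] [240.5279 313.7625]
block_a 0.68 [0.5081 0.2974 0.0334] [206.1271 195.0644]
top 366.9052237649829 248.15059305391904 198.5073100263873 [[-0.0078, -0.9999, -0.0086, -0.0748], [-0.9968, 0.0084, -0.08, 0.5814], [0.08, 0.0079, -0.9968, 1.3415], [0.0, 0.0, 0.0, 1.0]]
lantern 0.84 [0.5448 0.0978 0.0863] [198.0218 207.6242]
bail_pin 0.9 [0.5422 0.0992 0.0871] [197.616  208.3374]
bail_pin 0.25 [ 0.6961 -0.3029  0.026 ] [307.7871 167.1211]
bail 0.58 [0.5284 0.0469 0.1048] [211.8242 211.8968]
bar 0.24 [0.54   0.0977 0.087 ] [19
[... 161 characters left out ...]
 [211.9258 211.7035]
masking_tape 0.65 [ 0.4685 -0.1021  0.0247] [254.5205 228.7575]
tape_measure 0.68 [ 0.4379 -0.4059  0.0537] [339.1124 236.649 ]
block_a 0.74 [0.5185 0.3071 0.0361] [143.1496 215.9893]
{'time': 1.0, 'qpos': array([ 1.0449,  0.2863,  1.5767, -0.    ,  1.2786, -0.15  ]), 'dq': array([-0.0003,  0.0002,  0.0028, -0.0002, -0.0016, -0.0014]), 'joint_efforts': array([ -0.0001, -40.5979, -29.2946,  -0.0002,   0.0007,   0.    ]), 'eef_pos': array([0.2477, 0.6279, 0.2533]), 'tcp_rot': array([ 0.1868,  0.9824, -0.    ,  0.    ]), 'contact_force': array([ 0.0789, -0.1413, -0.4513]), 'wrist_torque': array([ 0.0328, -0.0054, -0.0176]), 'finger_force': 0.0, 'opening': 1.000832943812477}
```

View pics/side0.png

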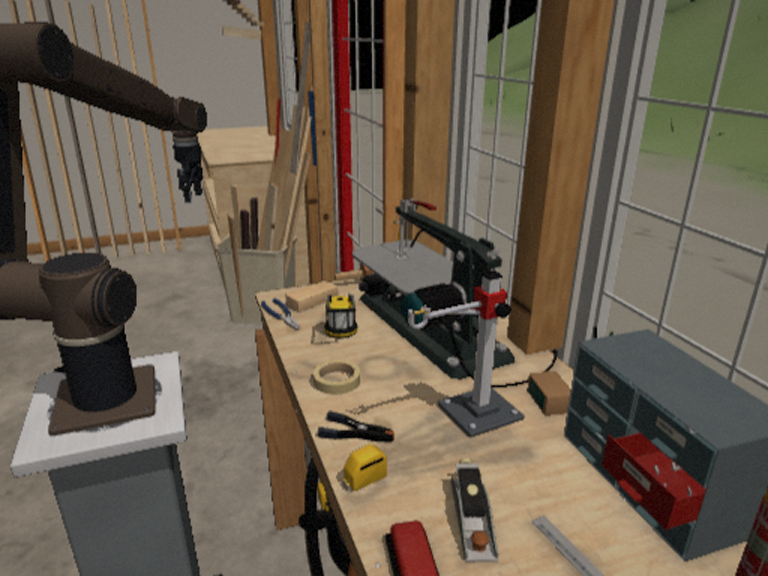

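View pics/top0.png

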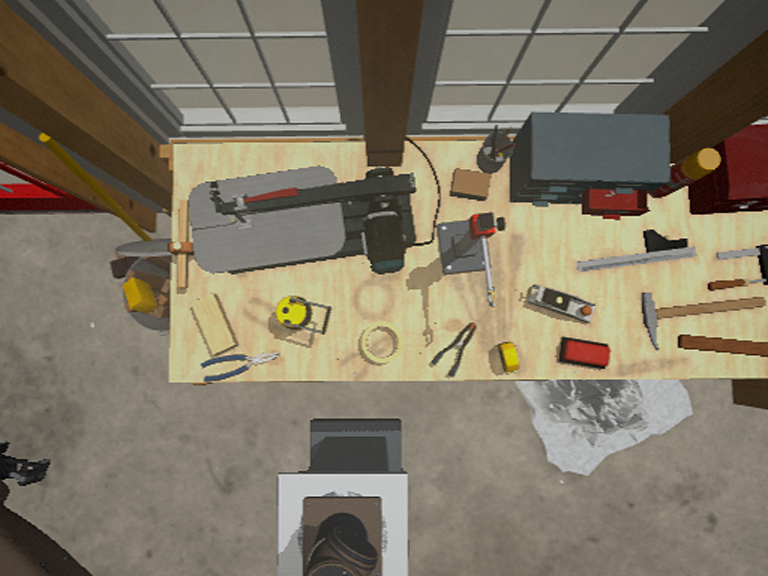

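Run:
```python
from h import *
a=ctrl.read_camera("top");b=ctrl.read_camera("side")
def c(p,x,y,w_,h_,s):
    return cv2.resize(p["color"][y:y+h_,x:x+w_,::-1],(400,300),interpolation=cv2.INTER_CUBIC)
im=np.vstack([np.hstack([c(a,180,185,60,45,1),c(a,285,135,80,60,1)]),np.hstack([c(b,200,185,60,45,1),c(b,265,170,80,60,1)])])
cv2.imwrite("pics/crop1.png",im)
```

```text
(no output)
```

View pics/crop1.png

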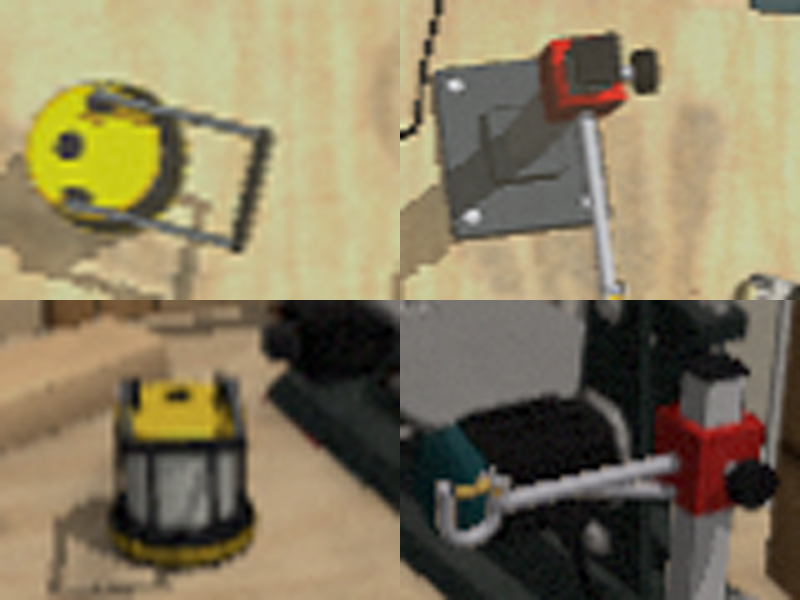

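Run:
```python
from h import *
a=ctrl.read_camera("top");b=ctrl.read_camera("side")
L=lambda x,y:(180+x/6.667,185+y/6.667)
H=lambda x,y:(285+(x-400)/5,135+y/5)
S=lambda x,y:(265+(x-400)/5,170+(y-300)/5)
e1=atz(a,*L(97,100),.102);e2=atz(a,*L(73,197),.102);b1=atz(a,*L(270,130),.096);b2=atz(a,*L(238,248),.096)
print("ears",e1,e2,(e1+e2)/2,np.linalg.norm(e1-e2)); print("bar",b1,b2,(b1+b2)/2,np.linalg.norm(b1-b2))
d=(b1+b2)/2-(e1+e2)/2; print("d",d,np.linalg.norm(d),np.degrees(np.arctan2(-d[1],-d[0])))
print("post top",atz(a,*H(593,65),.304))
for z in (.22,.238,.256):
  p,q=atz(a,*H(588,115),z),atz(a,*H(613,290),z); d=p-q; print(z,p,q,np.degrees(np.arctan2(d[1],d[0])))
bl=[atz(a,*H(x,y),.02) for x,y in ((457,85),(473,215),(587,200))]; print(bl)
print("basecorners",[atz(a,*H(x,y),.016) for x,y in ((435,72),(455,238))])
# hook tip triang: top (617,295), side tip (442,485); 
print("tip",tri(ray(a,*H(613,294)),ray(b,*S(442,488))))
print("armroot",tri(ray(a,*H(588,115)),ray(b,*S(672,464))))
print("post top side", tri(ray(a,*H(593,65)),ray(b,*S(715,368))))
for P in ((0.69,-.31,.304),): print(px(b,P))
```

```text
ears [0.5708 0.1078 0.102 ] [0.5199 0.1202 0.102 ] [0.5453 0.114  0.102 ] 0.0523850466560611
bar [0.5546 0.0173 0.096 ] [0.4926 0.0343 0.096 ] [0.5236 0.0258 0.096 ] 0.0642632898393598
d [-0.0217 -0.0882 -0.006 ] 0.09107077786699058 76.16926745328075
post top [ 0.7072 -0.3076  0.304 ]
0.22 [ 0.6931 -0.3205  0.22  ] [ 0.5804 -0.3337  0.22  ] 6.66160633149718
0.238 [ 0.6897 -0.317   0.238 ] [ 0.5787 -0.3299  0.238 ] 6.661606331497177
0.256 [ 0.6862 -0.3134  0.256 ] [ 0.577  -0.3262  0.256 ] 6.6616063314971745
[array([ 0.7549, -0.2623,  0.02  ]), array([ 0.6563, -0.2725,  0.02  ]), array([ 0.6669, -0.3578,  0.02  ])]
basecorners [array([ 0.7659, -0.2464,  0.016 ]), array([ 0.6396, -0.2592,  0.016 ])]
tip [ 0.5623 -0.3211  0.2587]
armroot [ 0.6877 -0.3151  0.247 ]
post top side [ 0.7103 -0.3097  0.298 ]
[320.8248 182.7409]
```

```bash
cat >> h.py <<'E'
from scipy.spatial.transform import Rotation as R
PIN=np.array([.5453,.114,.096]); YL=np.radians(76.2); Hh=np.array([np.cos(YL),np.sin(YL),0]); Z=np.array([0,0,1.])
def frame(ya,tilt=0):
    "tool y at world angle ya (deg), tool z tilted from down toward tool x-horizontal by tilt deg"
    a=np.radians(ya); y=np.array([np.cos(a),np.sin(a),0]); h=np.array([-np.sin(a),np.cos(a),0]); t=np.radians(tilt)
    z=np.sin(t)*h-np.cos(t)*Z; return R.from_matrix(np.c_[np.cross(y,z),y,z])
def rel(p0,R0,p,Rt):
    return np.r_[np.degrees((R0.inv()*Rt).as_rotvec()),1e3*R0.inv().apply(np.array(p)-p0)].round(1)
def cur():
    s=ctrl.get_state(); return s["eef_pos"],R.from_quat(s["tcp_rot"])
def scoop(th,gap=0.,back=0.,r=15.5):
    F=frame(np.degrees(YL)-90,45); B=PIN+.09*(-np.cos(th)*Hh+np.sin(th)*Z); return B-F.apply([ (r+gap)/1e3,0,(10+back)/1e3]),F
E
python3 - <<'E'
from h import *
print(ctrl.nose_length)
p0,R0=cur()
p,F=scoop(0,7,60); print(p)
q=p.copy();q[2]=.26
print(rel(p0,R0,q,F)); print(rel(q,F,p,F)); p2,_=scoop(0,7,0);print(rel(p,F,p2,F))
for th in np.linspace(0,1.57,9): print(rel(p2,F,scoop(th)[0],F))
E
```

```text
0.022
[ 0.5082 -0.0369  0.1296]
[ -32.2   36.8   77.7 -486.4 -522.8   -6.7]
[  0.    0.    0.  -92.2   0.   92.2]
[ 0.  0.  0.  0.  0. 60.]
[0. 0. 0. 7. 0. 0.]
[  0.    0.    0.   20.6   0.  -11.2]
[  0.    0.    0.   36.2   0.  -19.5]
[  0.    0.    0.   53.1   0.  -24.6]
[  0.    0.    0.   70.6   0.  -26.4]
[  0.    0.    0.   88.2   0.  -24.6]
[  0.    0.    0.  105.    0.  -19.5]
[  0.    0.    0.  120.6   0.  -11.2]
[  0.    0.    0.  134.2   0.   -0.1]
```

The manual's scale: shifts go in shares of 0.75 m and turns go in shares of pi rad. Converting my numbers, -523 mm / 750 = -0.6973, -486 mm / 750 = -0.648, 78 degrees / 180 = 0.4333.

>>> send_rows(rows="-0.1778 0.2056 0.4333 -0.648 -0.6973 -0.0093 -1;-0.1778 0.2056 0.4333 -0.648 -0.6973 -0.0093 -1;-0.1778 0.2056 0.4333 -0.648 -0.6973 -0.0093 -1;-0.1778 0.2056 0.4333 -0.648 -0.6973 -0.0093 -1;-0.1778 0.2056 0.4333 -0.648 -0.6973 -0.0093 -1;-0.1778 0.2056 0.4333 -0.648 -0.6973 -0.0093 -1;-0.1778 0.2056 0.4333 -0.648 -0.6973 -0.0093 -1;-0.1778 0.2056 0.4333 -0.648 -0.6973 -0.0093 -1", grip_force=30)

```text
time: 2.2
eef_pos: [0.4305, 0.1602, 0.2591]
tcp_rot: [0.705, 0.609, 0.286, -0.224]
contact_force: [1.4, 0.3, -0.6]
opening: -0.002
finger_force: 0.0
```

Run:
```python
from h import *
p0,R0=cur()
p,F=scoop(0,7,60); q=p.copy();q[2]=.26
print(p0,rel(p0,R0,q,F),ctrl.get_state()["time"])
```

```text
[0.4305 0.1602 0.2591] [  -2.     2.3    4.6 -135.9  108.  -121.6] 2.2
```

In the tool's units: -136 mm / 750 = -0.1813, 108 mm / 750 = 0.144, 4.6 degrees / 180 = 0.0256.

>>> send_rows(rows="-0.0111 0.0128 0.0256 -0.1813 0.144 -0.1627 -1;-0.0111 0.0128 0.0256 -0.1813 0.144 -0.1627 -1;-0.0111 0.0128 0.0256 -0.1813 0.144 -0.1627 -1;-0.0111 0.0128 0.0256 -0.1813 0.144 -0.1627 -1;-0.0111 0.0128 0.0256 -0.1813 0.144 -0.1627 -1;-0.0111 0.0128 0.0256 -0.1813 0.144 -0.1627 -1")

```text
time: 2.95
eef_pos: [0.5083, -0.034, 0.2596]
tcp_rot: [0.726, 0.573, 0.299, -0.236]
contact_force: [-1.0, 0.6, -0.4]
opening: -0.003
finger_force: 0.0
```

Run:
```python
from h import *
p0,R0=cur()
p,F=scoop(0,7,60); 
print(p0,rel(p0,R0,p,F),rel(p0,R0,scoop(0,7,0)[0],F))
```

```text
[ 0.5083 -0.034   0.2596] [ -0.3   0.2   0.2 -93.7   0.6  90.2] [ -0.3   0.2   0.2 -93.5   0.9 150.2]
```

Go to the pre-scoop pose and under the bar, then check with pictures.

In the tool's units: 150 mm / 750 = 0.2, 135 mm / 750 = 0.18.

>>> send_rows(rows="0 0 0 -0.1253 0 0.12 -1;0 0 0 -0.1253 0 0.12 -1;0 0 0 -0.1253 0 0.12 -1;0 0 0 -0.1253 0 0.14 -1;0 0 0 -0.1253 0 0.16 -1;0 0 0 -0.1253 0 0.18 -1;0 0 0 -0.1253 0 0.2 -1;0 0 0 -0.1253 0 0.2 -1")

```text
time: 3.95
eef_pos: [0.5173, 0.0045, 0.0863]
tcp_rot: [0.726, 0.573, 0.299, -0.237]
contact_force: [0.8, 0.1, -0.3]
opening: -0.002
finger_force: 0.0
```

Run:
```python
from h import *
a=ctrl.read_camera("side");b=ctrl.read_camera("wrist");t=ctrl.read_camera("top")
im=np.hstack([cv2.resize(a["color"][165:240,180:280,::-1],(400,300),interpolation=2),cv2.resize(b["color"][:,:,::-1],(400,300),interpolation=2)])
im=np.vstack([im,np.hstack([cv2.resize(t["color"][180:240,180:260,::-1],(400,300),interpolation=2)]*2)])
cv2.imwrite("pics/c2.png",im)
p0,R0=cur(); print(p0,rel(p0,R0,*scoop(0,7,0)))
```

```text
[0.5182 0.003  0.0873] [-0.2  0.2  0.3  0.8 -0.1  1. ]
```

View pics/c2.png

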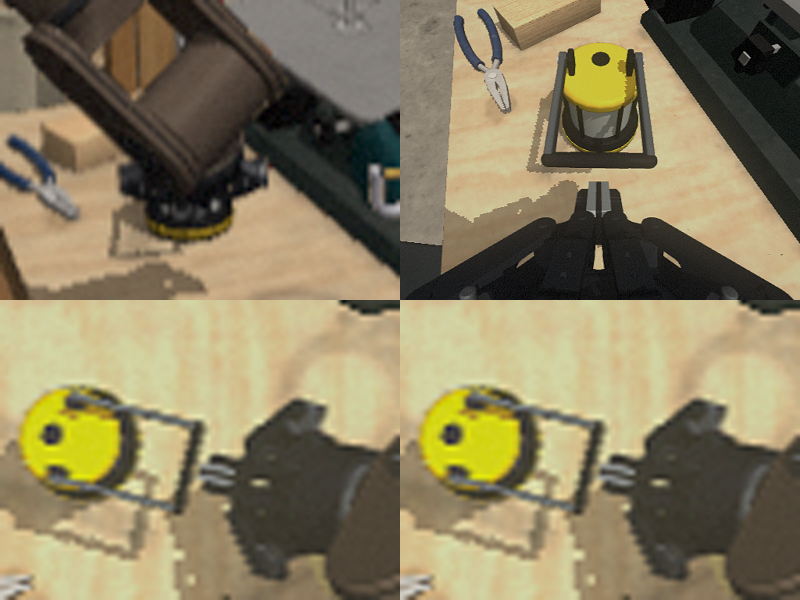

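Run:
```python
from h import *
b=ctrl.read_camera("wrist");t=ctrl.read_camera("top")
p0,R0=cur(); T=lambda *v:p0+R0.apply(np.array(v)/1e3)
B=PIN-.09*Hh
wp=lambda P:(px(b,P)/1.28+[400,0]).round(1); tp=lambda P:((px(t,P)-[180,180])*5+[0,300]).round(1)
for n,P in (("bar",B),("tip0",T(0,0,22)),("tip+",T(11,0,22)),("tip-",T(-11,0,22)),("pin",PIN),("captop",PIN-[0,0,.01])): print(n,wp(P),tp(P),P)
# bar from wrist ray at z=.096; ends
for u,v in ((545,160),(655,159),(600,160)): print(atz(b,(u-400)*1.28,v*1.28,.096))
```

```text
bar [598.9 168.9] [189.4 466.3] [0.5238 0.0266 0.096 ]
tip0 [599.1 193.7] [204.7 470.3] [0.5219 0.0178 0.0719]
tip+ [599.1 179.3] [193.1 467.4] [0.5237 0.0254 0.0796]
tip- [599.  207.5] [216.1 473.1] [0.5201 0.0102 0.0641]
pin [599.3  62.4] [ 65.2 436.8] [0.5453 0.114  0.096 ]
captop [599.3  71.7] [ 67.4 437.6] [0.5453 0.114  0.086 ]
[0.4923 0.0403 0.096 ]
[0.5597 0.0248 0.096 ]
[0.5259 0.0322 0.096 ]
```

In the tool's units: 45 mm / 750 = 0.06, 37 mm / 750 = 0.0493.

>>> send_rows(rows="0 0 0 0 0 0.0053 -1;0 0 0 0.0013 0 0.0093 -1;0 0 0 0.0107 0 0.0093 -1;0 0 0 0.0187 0 0.0013 -1;0 0 0 0.028 0 -0.0053 -1;0 0 0 0.0387 0 -0.012 -1;0 0 0 0.0493 0 -0.0173 -1;0 0 0 0.06 0 -0.0213 -1")

```text
time: 5.2
eef_pos: [0.5229, 0.0234, 0.131]
tcp_rot: [0.726, 0.573, 0.3, -0.236]
contact_force: [-0.1, -0.5, 0.3]
opening: -0.003
finger_force: 0.2
```

Run:
```python
from h import *
b=ctrl.read_camera("wrist");save(b,"w3.png")
p0,R0=cur()
for th in np.linspace(.6,1.57,8): print(th,rel(p0,R0,*scoop(th,0,-6)))
```

```text
0.6 [-0.2  0.2  0.3  8.3 -0.2 -1.4]
0.7385714285714285 [-0.2  0.2  0.3 20.6 -0.1 -2.8]
0.8771428571428572 [-0.2  0.2  0.3 33.1 -0.  -2.6]
1.0157142857142858 [-0.2  0.2  0.3 45.4  0.1 -0.6]
1.1542857142857144 [-0.2  0.2  0.3 57.3  0.1  3. ]
1.292857142857143 [-0.2  0.2  0.3 68.6  0.2  8.3]
1.4314285714285715 [-0.2  0.2  0.3 79.1  0.3 15. ]
1.57 [-0.2  0.2  0.3 88.5  0.4 23.2]
```

View pics/w3.png

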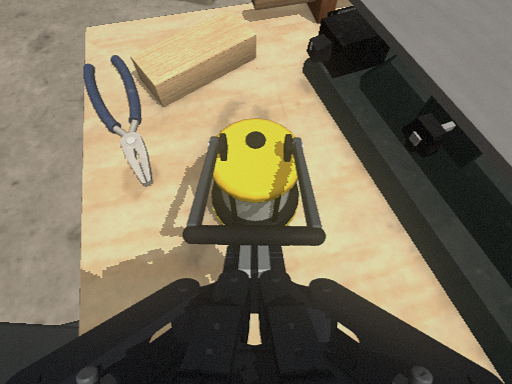

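In the tool's units: 79 mm / 750 = 0.1053, 73 mm / 750 = 0.0973.

>>> send_rows(rows="0 0 0 0.016 0 -0.0027 -1;0 0 0 0.0307 0 -0.004 -1;0 0 0 0.0453 0 -0.004 -1;0 0 0 0.06 0 -0.0013 -1;0 0 0 0.0733 0 0.0027 -1;0 0 0 0.0867 0 0.008 -1;0 0 0 0.0973 0 0.0133 -1;0 0 0 0.1053 0 0.02 -1")

```text
time: 6.25
eef_pos: [0.5383, 0.0887, 0.1753]
tcp_rot: [0.726, 0.573, 0.299, -0.236]
contact_force: [-0.5, 0.8, 0.7]
opening: -0.002
finger_force: 0.1
```

Run:
```python
from h import *
b=ctrl.read_camera("wrist");t=ctrl.read_camera("top");a=ctrl.read_camera("side")
im=np.hstack([cv2.resize(a["color"][165:225,190:270,::-1],(400,300),interpolation=2),cv2.resize(t["color"][180:240,160:240,::-1],(400,300),interpolation=2)])
im=np.vstack([im,np.hstack([cv2.resize(b["color"][:,:,::-1],(400,300),interpolation=2)]*2)])
cv2.imwrite("pics/c4.png",im)
p0,R0=cur();print(p0)
for th in (1.43,1.57): print(th,rel(p0,R0,*scoop(th,0,-6)))
B=PIN+.09*(-np.cos(1.43)*Hh+np.sin(1.43)*Z)
print(px(b,B)/1.28,(px(t,B)-[160,180])*5,(px(a,B)-[190,165])*5)
```

```text
[0.5381 0.0885 0.175 ]
1.43 [-0.3  0.2  0.2  1.4  1.  -1.4]
1.57 [-0.3  0.2  0.2 11.   1.   6.9]
[200.3252 184.9757] [162.3075 133.6462] [180.1811  59.1956]
```

View pics/c4.png

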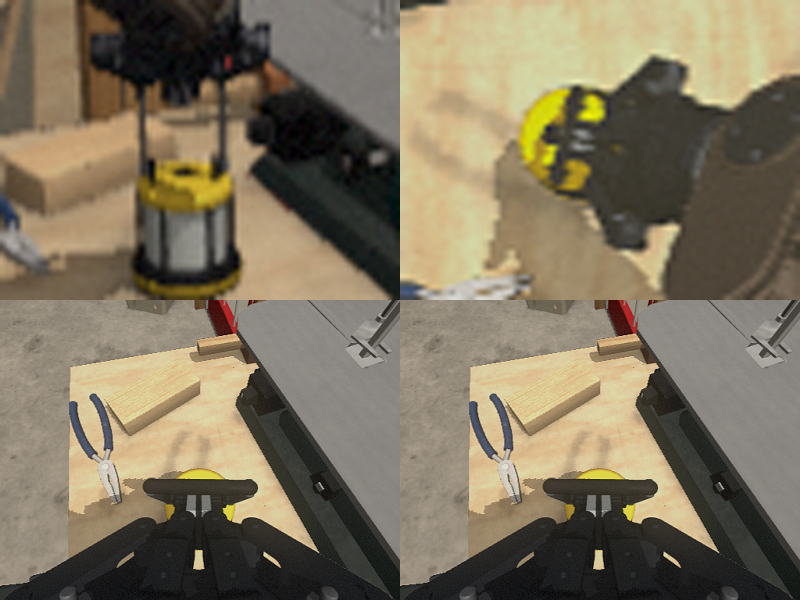

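In the tool's units: -100 mm / 750 = -0.1333, -40 mm / 750 = -0.0533.

>>> send_rows(rows="0 0 0 0.0067 0.0013 0.004 -1;0 0 0 0.012 0.0013 0.008 -1;0 0 0 0.016 0.0013 0.0107 -1;0 0 0 0.016 0.0013 0.0107 -1;0 0 0 0.0053 0.0013 0 -1;0 0 0 -0.02 0.0013 -0.0533 -1;0 0 0 -0.02 0.0013 -0.1333 -1;0 0 0 -0.02 0.0013 -0.1333 -1")

```text
time: 7.4
eef_pos: [0.5221, 0.0052, 0.2395]
tcp_rot: [0.727, 0.572, 0.301, -0.232]
contact_force: [1.2, -0.2, 0.1]
opening: -0.001
finger_force: 0.0
```

Run:
```python
from h import *
b=ctrl.read_camera("wrist");t=ctrl.read_camera("top");a=ctrl.read_camera("side")
f=lambda p,x,y,k=80:cv2.resize(p["color"][y:y+k*3//4,x:x+k,::-1],(400,300),interpolation=2)
im=np.vstack([np.hstack([f(a,190,165),f(t,160,180)]),np.hstack([f(b,0,0,512),f(b,128,96,256)])])
cv2.imwrite("pics/c5.png",im)
p0,R0=cur();print(p0, ctrl.get_state()["time"])
for n,c,o,k in (("s",a,(190,165),5),("t",t,(160,180),5),("w",b,(0,0),1/1.28)):
  for th in (1.4,1.57):
    B=PIN+.09*(-np.cos(th)*Hh+np.sin(th)*Z); print(n,th,(px(c,B)-o)*k)
  print("captop",(px(c,PIN-[0,0,.01])-o)*k)
for n in ("lantern","bail_pin","bar","bail"):
  for c in (t,a,b):
    for r in ctrl.look_for(c,n)[:1]: print(n,r["p"],w(c,r["position"]))
```

```text
[0.5198 0.0088 0.2349] 7.55
s 1.4 [180.3592  61.1161]
s 1.57 [179.3951  51.6189]
captop [183.4257 175.6585]
t 1.4 [166.3552 134.6205]
t 1.57 [143.4997 129.1511]
captop [167.3989 137.6035]
w 1.4 [194.7753 124.6996]
w 1.57 [194.87   111.3563]
captop [195.1898 152.769 ]
lantern 0.66 [0.5455 0.1046 0.0843]
lantern 0.73 [0.5341 0.0922 0.0627]
lantern 0.85 [0.5442 0.1091 0.0861]
bail_pin 0.83 [0.543  0.1077 0.085 ]
bail_pin 0.74 [0.5379 0.0915 0.0665]
bail_pin 0.65 [0.5439 0.1112 0.0836]
bar 0.45 [0.5417 0.1058 0.0864]
bar 0.78 [0.5385 0.1163 0.1863]
bail 0.7 [ 0.4236 -0.4213  0.0347]
bail 0.61 [0.5442 0.113  0.1861]
```

View pics/c5.png

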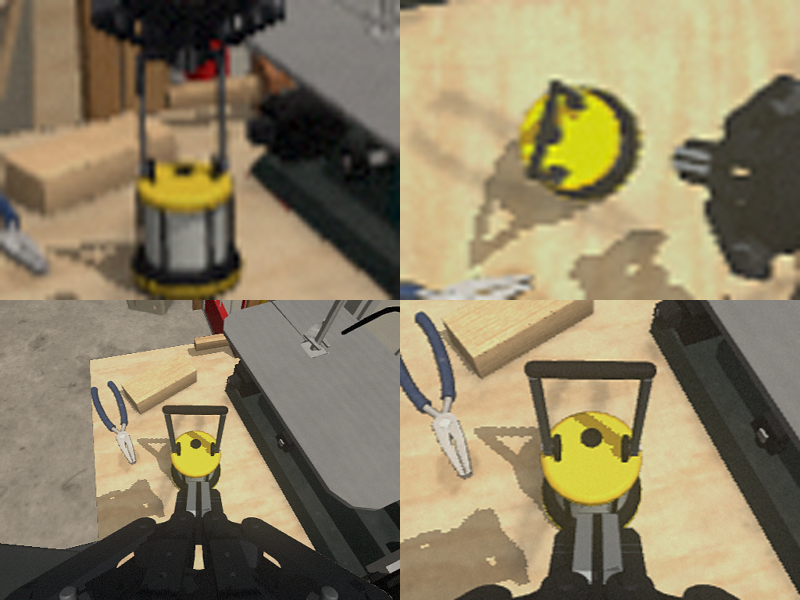

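Run:
```python
from h import *
p0,R0=cur();F=frame(-13.8)
print(rel(p0,R0,[.545,.1135,.29],F))
```

```text
[ -0.1 -44.8   0.3 114.5  -0.3  37. ]
```

In the tool's units: 114.5 mm / 750 = 0.1527, 60 mm / 750 = 0.08, -45 degrees / 180 = -0.25.

>>> send_rows(rows="0 0 0 0.0533 0 -0.04 0;0 -0.0833 0 0.08 0 -0.0133 1;0 -0.1667 0 0.1527 0 0.0493 1;0 -0.25 0 0.1527 0 0.0493 1;0 -0.25 0 0.1527 0 0.0493 1;0 -0.25 0 0.1527 0 0.0493 1;0 -0.25 0 0.1527 0 0.0493 1")

```text
time: 9.02
eef_pos: [0.545, 0.1134, 0.2894]
tcp_rot: [0.785, 0.619, -0.001, 0.0]
contact_force: [-0.7, -0.0, 0.7]
opening: 0.999
finger_force: 0.0
```

Run:
```python
from h import *
b=ctrl.read_camera("wrist");t=ctrl.read_camera("top")
for n in ("bar","bail","lantern"):
  for r in ctrl.look_for(b,n)[:1]: print(n,r["p"],w(b,r["position"]),px(b,w(b,r["position"])))
p0,R0=cur();F=frame(-13.8); B=PIN+.09*Z
print(p0,px(b,B),px(b,PIN-.01*Z),ctrl.get_state()["opening"])
print(rel(p0,R0,[.545,.1135,.173],F))
save(b,"w6.png")
```

```text
bar 0.91 [0.5412 0.1174 0.188 ] [248.7258 193.7087]
bail 0.68 [0.5445 0.1204 0.1893] [251.8582 189.8123]
lantern 0.71 [0.5481 0.1205 0.0882] [255.6109 159.9203]
[0.5452 0.1122 0.2897] [254.7484 195.5919] [254.5373 165.5561] 0.9979854229661674
[ -0.    0.2   0.2   1.6  -0.4 116.7]
```

View pics/w6.png

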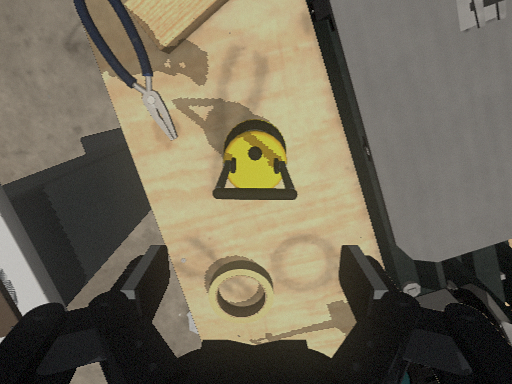

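In the tool's units: 117 mm / 750 = 0.156, 112 mm / 750 = 0.1493.

>>> send_rows(rows="0 0 0 0.002 0 0.0667 1;0 0 0 0.002 0 0.1067 1;0 0 0 0.002 0 0.1267 1;0 0 0 0.002 0 0.1413 1;0 0 0 0.002 0 0.1493 1;0 0 0 0.002 0 0.156 1;0 0 0 0.002 0 0.156 1")

```text
time: 10.15
eef_pos: [0.5457, 0.1144, 0.1733]
tcp_rot: [0.785, 0.619, -0.001, 0.001]
contact_force: [-0.5, -0.4, 0.5]
opening: 1.003
finger_force: 0.0
```

>>> send_rows(rows="0 0 0 0 0 0 0.6;0 0 0 0 0 0 0.5;0 0 0 0 0 0 0.4;0 0 0 0 0 0 0.3;0 0 0 0 0 0 0.2;0 0 0 0 0 0 0.2", grip_force=50)

```text
time: 10.9
eef_pos: [0.5461, 0.1146, 0.1746]
tcp_rot: [0.785, 0.619, -0.001, 0.002]
contact_force: [-2.3, 1.0, 4.9]
opening: 0.748
finger_force: 53.5
```

In the tool's units: -120 mm / 750 = -0.16, -118 mm / 750 = -0.1573.

>>> send_rows(rows="0 0 0 0 0 -0.0107 0.2;0 0 0 0 0 -0.0333 0.2;0 0 0 0 0 -0.0667 0.2;0 0 0 0 0 -0.1067 0.2;0 0 0 0 0 -0.14 0.2;0 0 0 0 0 -0.1573 0.2;0 0 0 0 0 -0.16 0.2")

```text
time: 11.78
eef_pos: [0.5459, 0.1148, 0.294]
tcp_rot: [0.785, 0.619, -0.001, 0.002]
contact_force: [0.9, 0.9, -3.3]
opening: 0.745
finger_force: 56.0
```

Run:
```python
from h import *
p0,R0=cur(); s=ctrl.get_state(); print(p0,s["contact_force"],s["opening"])
F=frame(-83.6)
for f in ([.49,.0,.30],[.46,-.18,.30],[.455,-.338,.29]): print(rel(p0,R0,f,F))
a=ctrl.read_camera("side")
for n in ("lantern","bar","gate","stand"):
  for r in ctrl.look_for(a,n)[:1]: print(n,r["p"],w(a,r["position"]))
```

```text
[0.5459 0.1148 0.294 ] [ 0.8617  0.8876 -3.2834] 0.7449110914256722
[   0.2    0.1   70.1 -124.7  -27.6   -5.7]
[   0.2    0.1   70.1 -306.7  -14.8   -5.1]
[   0.2    0.1   70.1 -461.5   17.2    5.4]
lantern 0.72 [0.5378 0.0942 0.1798]
stand 0.6 [ 0.6992 -0.3232  0.1104]
```

In the tool's units: -235 mm / 750 = -0.3133, -225 mm / 750 = -0.3, 48 degrees / 180 = 0.2667.

>>> send_rows(rows="0 0 0.0167 -0.02 -0.0053 -0.0067 0.2;0 0 0.0444 -0.06 -0.0133 -0.0067 0.2;0 0 0.0833 -0.1133 -0.0253 -0.0067 0.2;0 0 0.1278 -0.1667 -0.036 -0.0067 0.2;0 0 0.1722 -0.22 -0.0333 -0.0067 0.2;0 0 0.2167 -0.2667 -0.0307 -0.0067 0.2;0 0 0.25 -0.3 -0.0293 -0.0067 0.2;0 0 0.2667 -0.3133 -0.0267 -0.0067 0.2")

```text
time: 13.02
eef_pos: [0.4706, -0.1106, 0.2989]
tcp_rot: [0.97, 0.244, -0.001, 0.002]
contact_force: [0.1, 0.0, -3.5]
opening: 0.749
finger_force: 56.2
```

Run:
```python
from h import *
p0,R0=cur(); s=ctrl.get_state(); print(p0,s["contact_force"],s["opening"])
print(rel(p0,R0,[.445,-.338,.295],frame(-83.6)))
```

```text
[ 0.4706 -0.1106  0.2989] [ 0.0971  0.005  -3.4654] 0.7490761841969092
[   0.2    0.1   21.8 -130.1  188.3    4.8]
```

In the tool's units: 188 mm / 750 = 0.2507, -130 mm / 750 = -0.1733, 22 degrees / 180 = 0.1222.

>>> send_rows(rows="0 0 0.0167 -0.0133 0.02 0 0.2;0 0 0.0389 -0.0427 0.0613 0.0013 0.2;0 0 0.0611 -0.08 0.116 0.0027 0.2;0 0 0.0833 -0.1173 0.1707 0.004 0.2;0 0 0.1056 -0.1493 0.2173 0.0053 0.2;0 0 0.1222 -0.168 0.2427 0.0067 0.2;0 0 0.1222 -0.1733 0.2507 0.0067 0.2;0 0 0.1222 -0.1733 0.2507 0.0067 0.2")

```text
time: 14.02
eef_pos: [0.4472, -0.3357, 0.2944]
tcp_rot: [0.998, 0.057, -0.0, 0.001]
contact_force: [0.4, 0.4, -3.9]
opening: 0.747
finger_force: 56.6
```

Run:
```python
from h import *
b=ctrl.read_camera("wrist");t=ctrl.read_camera("top");a=ctrl.read_camera("side")
f=lambda p,x,y,k=80:cv2.resize(p["color"][y:y+k*3//4,x:x+k,::-1],(400,300),interpolation=2)
im=np.vstack([np.hstack([f(a,250,165),f(t,285,135)]),np.hstack([f(b,0,0,512),f(b,160,20,200)])])
cv2.imwrite("pics/c7.png",im)
p0,R0=cur();print(p0, ctrl.get_state()["time"])
for n,c in (("t",t),("a",a),("w",b)):
  for k in ("gate","bar","stand"):
    for r in ctrl.look_for(c,k)[:1]: print(n,k,r["p"],w(c,r["position"]),px(c,w(c,r["position"])))
  for P in ([.559,-.3258,.230],[.559,-.3258,.25]): print(px(c,P))
  print("bar",px(c,p0+[0,0,.0115]))
```

```text
[ 0.4473 -0.3351  0.2946] 14.175
t stand 0.98 [ 0.698  -0.3049  0.0227] [308.1741 166.7711]
[325.9133 199.4823]
[327.2242 198.9822]
bar [335.3375 235.6381]
a gate 0.43 [0.5105 0.2996 0.0299] [206.6033 195.5387]
a bar 0.58 [ 0.4461 -0.3156  0.26  ] [234.956  212.5579]
a stand 0.85 [ 0.701  -0.326   0.1085] [322.0059 247.1233]
[277.4802 217.6397]
[277.678  210.8397]
bar [237.4527 199.0486]
w gate 0.58 [ 0.5573 -0.3282  0.2609] [265.3687  22.0708]
w bar 0.88 [ 0.4455 -0.3319  0.3049] [245.6892 286.1034]
w stand 0.62 [ 0.5588 -0.3255  0.2608] [259.9791  17.7675]
[259.4468  30.2518]
[260.2319  22.4237]
bar [253.3973 284.9726]
```

View pics/c7.png

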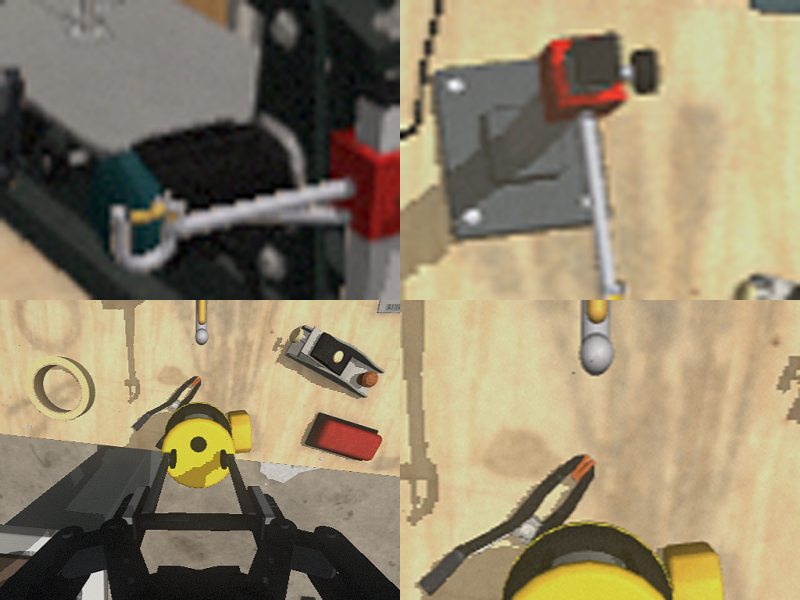

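Run:
```python
from h import *
b=ctrl.read_camera("wrist");a=ctrl.read_camera("side")
print("tip",tri(ray(b,258.5,46),ray(a,274,207.8)))
print("gatetip",tri(ray(b,258.5,31),ray(a,277.5,208)))
o=np.array([.708,-.309,0]); y=np.radians(6.4); M=np.array([[np.cos(y),-np.sin(y),0],[np.sin(y),np.cos(y),0],[0,0,1]])
for s in (.230,.236,.242,.248):
  for n,l in (("tipball",[-.165,0,s+.024]),("gatefar",[-.158,0,s+.02]),("gatepin",[-.139,0,s+.02]),("Ubot",[-.15,0,s-.0085]),("armroot",[-.02,0,s+.008])):
    P=o+M@np.array(l); print(s,n,P,"w",px(b,P),"a",(px(a,P)-[250,165])*5)
```

```text
tip [ 0.5473 -0.327   0.2614]
gatetip [ 0.5555 -0.3268  0.259 ]
0.23 tipball [ 0.544  -0.3274  0.254 ] w [258.6925  54.2039] a [113.106  228.1423]
0.23 gatefar [ 0.551  -0.3266  0.25  ] w [258.6347  39.9625] a [124.7768 232.2847]
0.23 gatepin [ 0.5699 -0.3245  0.25  ] w [258.8785  -3.5126] a [156.5488 224.878 ]
0.23 Ubot [ 0.5589 -0.3257  0.2215] w [257.8418  32.7659] a [136.8116 277.4312]
0.23 armroot [ 0.6881 -0.3112  0.238 ] w [ 260.2481 -340.4047] a [343.4765 200.6221]
0.236 tipball [ 0.544  -0.3274  0.26  ] w [258.921   52.7395] a [113.3444 217.7488]
0.236 gatefar [ 0.551  -0.3266  0.256 ] w [258.8584  37.9497] a [125.0434 221.9485]
0.236 gatepin [ 0.5699 -0.3245  0.256 ] w [259.1219  -7.4111] a [156.8927 214.6024]
0.236 Ubot [ 0.5589 -0.3257  0.2275] w [258.006   30.8032] a [137.1041 267.3617]
0.236 armroot [ 0.6881 -0.3112  0.244 ] w [ 260.6176 -362.3678] a [344.2465 190.8052]
0.242 tipball [ 0.544  -0.3274  0.266 ] w [259.1686  51.1528] a [113.5839 207.3026]
0.242 gatefar [ 0.551  -0.3266  0.262 ] w [259.1005  35.7707] a [125.3114 211.5602]
0.242 gatepin [ 0.5699 -0.3245  0.262 ] w [259.3862 -11.646 ] a [157.2384 204.2753]
0.242 Ubot [ 0.5589 -0.3257  0.2335] w [258.1816  28.7028] a [137.398  257.2421]
0.242 armroot [ 0.6881 -0.3112  0.25  ] w [ 261.0267 -386.6887] a [345.0202 180.9415]
0.248 tipball [ 0.544  -0.3274  0.272 ] w [259.4378  49.4276] a [113.8247 196.8033]
0.248 gatefar [ 0.551  -0.3266  0.268 ] w [259.3634  33.4039] a [125.5807 201.1194]
0.248 gatepin [ 0.5699 -0.3245  0.268 ] w [259.6745 -16.2629] a [157.5858 193.8964]
0.248 Ubot [ 0.5589 -0.3257  0.2395] w [258.37    26.4499] a [137.6934 247.0721]
0.248 armroot [ 0.6881 -0.3112  0.256 ] w [ 261.4823 -413.7688] a [345.7975 171.0308]
```

Run:
```python
from h import *
p0,R0=cur();print(p0,R0.as_matrix().round(3).tolist())
F=frame(-83.6)
for P in ([.47,-.335,.282],[.5614,-.3253,.282],[.5614,-.3253,.2535]): print(rel(p0,R0,P,F))
```

```text
[ 0.4469 -0.3364  0.2946] [[0.994, 0.114, -0.001], [0.114, -0.994, -0.003], [-0.001, 0.003, -1.0]]
[ 0.2  0.1  0.1 23.1  1.2 12.6]
[  0.2   0.1   0.1 115.    2.   12.5]
[  0.2   0.1   0.1 115.    1.9  41. ]
```

In the tool's units: 115 mm / 750 = 0.1533, 12.5 mm / 750 = 0.0167.

>>> send_rows(rows="0 0 0 0.0107 0.0013 0.0067 0.2;0 0 0 0.0267 0.0013 0.0167 0.2;0 0 0 0.0533 0.0027 0.0167 0.2;0 0 0 0.0827 0.0027 0.0167 0.2;0 0 0 0.112 0.0027 0.0167 0.2;0 0 0 0.1373 0.0027 0.0167 0.2;0 0 0 0.152 0.0027 0.0167 0.2;0 0 0 0.1533 0.0027 0.0167 0.2")

```text
time: 15.72
eef_pos: [0.5624, -0.3249, 0.2815]
tcp_rot: [0.998, 0.057, -0.001, 0.001]
contact_force: [0.6, 0.9, -4.5]
opening: 0.746
finger_force: 56.6
```

Run:
```python
from h import *
b=ctrl.read_camera("wrist");a=ctrl.read_camera("side")
f=lambda p,x,y,k=80:cv2.resize(p["color"][y:y+k*3//4,x:x+k,::-1],(400,300),interpolation=2)
cv2.imwrite("pics/c8.png",np.vstack([np.hstack([f(a,240,165)]*2),np.hstack([f(b,0,0,512),f(b,160,180,200)])]))
p0,R0=cur();s=ctrl.get_state();print(p0, s["time"],s["contact_force"],s["wrist_torque"])
H=np.array([.5624,-.3252,.238])
for n,P in (("seat",H),("gate",H+[0,0,.02]),("tip",H+[-.015,-.0017,.028]),("bar",p0+[.001,0,.0115])):print(n,px(b,P),(px(b,P)-[160,180])*2+[400,300],(px(a,P)-[240,165])*5)
print(rel(p0,R0,[.5614,-.3253,.282],frame(-83.6)))
```

```text
[ 0.5615 -0.3252  0.2817] 15.825 [ 0.3099 -0.4737 -4.0252] [-0.0231  0.0475 -0.0062]
seat [254.7413 229.002 ] [589.4827 398.0041] [193.3207 248.1286]
gate [254.9305 245.2192] [589.8611 430.4384] [194.3608 213.9422]
tip [254.9578 277.6163] [589.9155 495.2326] [169.2775 205.9006]
bar [255.4187 285.2471] [590.8373 510.4943] [196.336 152.396]
[ 0.2  0.1  0.1 -0.1  0.1 -0.3]
```

View pics/c8.png

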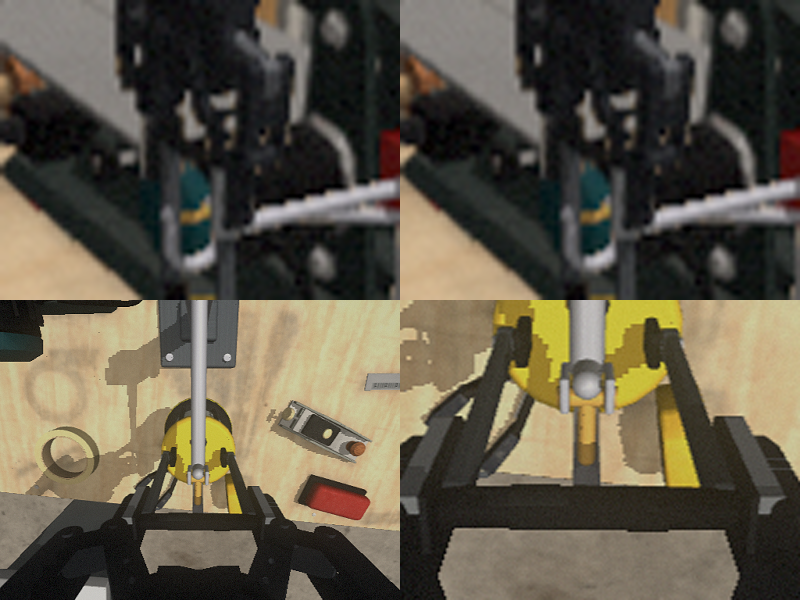

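In the tool's units: 24 mm / 750 = 0.032, 23 mm / 750 = 0.0307.

>>> send_rows(rows="0 0 0 0 0 0.0107 0.2;0 0 0 0 0 0.0213 0.2;0 0 0 0 0 0.028 0.2;0 0 0 0 0 0.0307 0.2;0 0 0 0 0 0.032 0.2")

```text
time: 16.45
eef_pos: [0.5614, -0.3255, 0.2579]
tcp_rot: [0.998, 0.057, -0.0, 0.002]
contact_force: [-0.3, 0.1, -3.7]
opening: 0.751
finger_force: 56.6
```

In the tool's units: 3 mm / 750 = 0.004, 2 mm / 750 = 0.0027.

>>> send_rows(rows="0 0 0 0 0 0.0013 0.2;0 0 0 0 0 0.0027 0.2;0 0 0 0 0 0.004 0.2")

```text
time: 16.82
eef_pos: [0.5615, -0.3255, 0.2552]
tcp_rot: [0.998, 0.057, -0.0, 0.002]
contact_force: [-0.1, -0.2, -1.8]
opening: 0.746
finger_force: 56.6
```

In the tool's units: 2 mm / 750 = 0.0027, 1 mm / 750 = 0.0013.

>>> send_rows(rows="0 0 0 0 0 0.0013 0.2;0 0 0 0 0 0.0027 0.2")

```text
time: 17.08
eef_pos: [0.5617, -0.3256, 0.2546]
tcp_rot: [0.998, 0.057, 0.0, 0.002]
contact_force: [-3.1, 1.5, 3.5]
opening: 0.748
finger_force: 56.7
```

In the tool's units: 1 mm / 750 = 0.0013, 0.5 mm / 750 = 0.0007.

>>> send_rows(rows="0 0 0 0 0 0.0007 0.2;0 0 0 0 0 0.0013 0.2")

```text
time: 17.32
eef_pos: [0.5615, -0.3256, 0.253]
tcp_rot: [0.998, 0.057, -0.0, 0.002]
contact_force: [-1.1, 1.2, 4.0]
opening: 0.746
finger_force: 56.7
```

In the tool's units: 1 mm / 750 = 0.0013, 0.5 mm / 750 = 0.0007.

>>> send_rows(rows="0 0 0 0 0 0.0007 0.2;0 0 0 0 0 0.0013 0.2")

```text
time: 17.58
eef_pos: [0.5614, -0.3256, 0.2513]
tcp_rot: [0.998, 0.057, -0.0, 0.002]
contact_force: [-2.5, 1.4, 4.0]
opening: 0.748
finger_force: 56.7
```

Gate is yielding at about 8 N. Continue in small steps.

In the tool's units: 3 mm / 750 = 0.004, 2 mm / 750 = 0.0027.

>>> send_rows(rows="0 0 0 0 0 0.0013 0.2;0 0 0 0 0 0.0027 0.2;0 0 0 0 0 0.004 0.2")

```text
time: 17.95
eef_pos: [0.5618, -0.3255, 0.2486]
tcp_rot: [0.998, 0.057, 0.0, 0.002]
contact_force: [-2.9, 1.9, 5.7]
opening: 0.743
finger_force: 56.8
```

In the tool's units: 3 mm / 750 = 0.004, 2 mm / 750 = 0.0027.

>>> send_rows(rows="0 0 0 0 0 0.0013 0.2;0 0 0 0 0 0.0027 0.2;0 0 0 0 0 0.004 0.2")

```text
time: 18.32
eef_pos: [0.5621, -0.3258, 0.2464]
tcp_rot: [0.998, 0.057, 0.001, 0.003]
contact_force: [-1.9, 0.6, 7.7]
opening: 0.746
finger_force: 56.8
```

>>> send_rows(rows="0 0 0 0 0 0.0013 0.2;0 0 0 0 0 0.0027 0.2;0 0 0 0 0 0.004 0.2")

```text
time: 18.7
eef_pos: [0.5615, -0.3263, 0.2429]
tcp_rot: [0.998, 0.057, -0.0, 0.003]
contact_force: [-3.0, -1.3, 5.9]
opening: 0.75
finger_force: 56.8
```

In the tool's units: 3 mm / 750 = 0.004, 2 mm / 750 = 0.0027.

>>> send_rows(rows="0 0 0 0 0 0.0013 0.2;0 0 0 0 0 0.0027 0.2;0 0 0 0 0 0.004 0.2")

```text
time: 19.08
eef_pos: [0.561, -0.3259, 0.2386]
tcp_rot: [0.998, 0.057, -0.001, 0.002]
contact_force: [-3.6, -0.4, 3.6]
opening: 0.747
finger_force: 56.8
```

In the tool's units: 2 mm / 750 = 0.0027, 1 mm / 750 = 0.0013.

>>> send_rows(rows="0 0 0 0 0 0.0013 0.2;0 0 0 0 0 0.0027 0.2")

```text
time: 19.32
eef_pos: [0.5611, -0.3253, 0.2363]
tcp_rot: [0.998, 0.057, -0.001, 0.001]
contact_force: [-4.5, -0.7, 3.0]
opening: 0.747
finger_force: 56.8
```

In the tool's units: 2 mm / 750 = 0.0027, 1 mm / 750 = 0.0013.

>>> send_rows(rows="0 0 0 0 0 0.0013 0.2;0 0 0 0 0 0.0027 0.2")

```text
time: 19.58
eef_pos: [0.5611, -0.3252, 0.2343]
tcp_rot: [0.998, 0.057, -0.001, 0.001]
contact_force: [-4.4, -0.4, 2.0]
opening: 0.751
finger_force: 56.8
```

In the tool's units: 1.5 mm / 750 = 0.002, 1 mm / 750 = 0.0013.

>>> send_rows(rows="0 0 0 0 0 0.0013 0.2;0 0 0 0 0 0.002 0.2")

```text
time: 19.82
eef_pos: [0.5612, -0.3252, 0.2329]
tcp_rot: [0.998, 0.057, -0.001, 0.001]
contact_force: [-4.3, -0.8, 0.3]
opening: 0.749
finger_force: 56.8
```

In the tool's units: 1.5 mm / 750 = 0.002, 1 mm / 750 = 0.0013.

>>> send_rows(rows="0 0 0 0 0 0.0013 0.2;0 0 0 0 0 0.002 0.2")

```text
time: 20.08
eef_pos: [0.561, -0.3253, 0.2311]
tcp_rot: [0.998, 0.057, -0.001, 0.001]
contact_force: [-6.5, -0.7, -1.0]
opening: 0.753
finger_force: 56.7
```

In the tool's units: 1.5 mm / 750 = 0.002, 1 mm / 750 = 0.0013.

>>> send_rows(rows="0 0 0 0 0 0.0013 0.2;0 0 0 0 0 0.002 0.2")

```text
time: 20.32
eef_pos: [0.5605, -0.3251, 0.2286]
tcp_rot: [0.998, 0.057, -0.002, 0.001]
contact_force: [-5.5, -0.8, -1.4]
opening: 0.75
finger_force: 56.7
```

In the tool's units: 1 mm / 750 = 0.0013.

>>> send_rows(rows="0 0 0 0 0 0.0013 0.2;0 0 0 0 0 0.0013 0.2")

```text
time: 20.58
eef_pos: [0.5605, -0.3251, 0.2285]
tcp_rot: [0.998, 0.057, -0.002, 0.001]
contact_force: [-6.7, 0.2, 0.0]
opening: 0.755
finger_force: 56.7
```

In the tool's units: 1 mm / 750 = 0.0013.

>>> send_rows(rows="0 0 0 0 0 0.0013 0.2;0 0 0 0 0 0.0013 0.2")

```text
time: 20.82
eef_pos: [0.5606, -0.3252, 0.2284]
tcp_rot: [0.998, 0.057, -0.002, 0.001]
contact_force: [-6.9, 0.9, 2.1]
opening: 0.749
finger_force: 56.7
```

In the tool's units: -2 mm / 750 = -0.0027, -1 mm / 750 = -0.0013.

>>> send_rows(rows="0 0 0 -0.0013 0 -0.0013 0.2;0 0 0 -0.0027 0 -0.0013 0.2")

```text
time: 21.08
eef_pos: [0.5596, -0.3253, 0.2287]
tcp_rot: [0.998, 0.057, 0.0, 0.001]
contact_force: [-2.1, 0.1, -1.6]
opening: 0.747
finger_force: 56.7
```

Run:
```python
from h import *
s=ctrl.get_state();print(s["eef_pos"],s["contact_force"],s["wrist_torque"])
b=ctrl.read_camera("wrist")
for k in ("gate","bar"):
    for r in ctrl.look_for(b,k)[:2]: print(k,r["p"],w(b,r["position"]),px(b,w(b,r["position"])))
# brass-coloured pixels near the hook and bar's dark rows along hook column
c=b["color"][170:330,235:280].astype(int); m=(c[...,0]>c[...,2]+60)&(c[...,0]>90)
for i in range(0,160,4): print(170+i,m[i].sum(),c[i,20],c[i,8])
```

```text
[ 0.5596 -0.3253  0.2287] [-2.1254  0.0784 -1.6127] [0.0124 0.2435 0.0508]
bar 0.74 [ 0.5586 -0.3305  0.2409] [266.339  289.0082]
170 17 [182 179 180] [122 118 116]
174 17 [182 179 178] [121 119 116]
178 17 [181 177 179] [122 118 116]
182 17 [183 181 180] [126 123 120]
186 18 [177 178 175] [121 120 117]
190 18 [179 176 176] [121 118 117]
194 17 [180 180 179] [121 118 116]
198 18 [182 181 178] [120 117 115]
202 18 [180 179 176] [123 121 119]
206 17 [176 175 174] [121 117 117]
210 18 [181 181 177] [119 117 115]
214 18 [180 178 178] [117 116 112]
218 18 [179 177 175] [117 115 113]
222 18 [176 175 173] [118 117 116]
226 18 [176 174 175] [121 116 116]
230 18 [180 176 177] [117 114 112]
234 14 [178 176 175] [114 113 115]
238 0 [177 173 174] [120 119 116]
242 4 [177 175 176] [116 115 112]
246 3 [175 174 174] [114 113 111]
250 2 [178 175 177] [116 115 112]
254 2 [175 171 173] [111 111 110]
258 7 [82 81 80] [118 116 117]
262 0 [87 86 82] [74 70 67]
266 0 [83 80 81] [74 72 63]
270 1 [108 107 106] [61 60 60]
274 0 [143 145 144] [77 74 71]
278 0 [186 185 188] [96 95 93]
282 3 [191 187 188] [100  97  94]
286 12 [179 176 178] [194 156  76]
290 29 [181 151  77] [193 157  79]
294 0 [86 67 44] [71 55 29]
298 0 [87 82 80] [132 121 106]
302 0 [87 87 85] [136 128 112]
306 0 [57 53 53] [131 120 105]
310 0 [60 58 55] [127 117 100]
314 0 [60 61 58] [86 79 68]
318 0 [61 58 57] [89 81 74]
322 0 [59 55 55] [93 87 76]
326 0 [61 59 58] [89 84 74]
```

```bash
cat > chk.py <<'E'
from h import *
b=ctrl.read_camera("wrist"); s=ctrl.get_state(); p0=s["eef_pos"]; print(p0,s["contact_force"],s["opening"],s["time"])
ux=np.array([np.cos(np.radians(6.4)),np.sin(np.radians(6.4)),0]); H=np.array([.5624,-.3252,.239])
for n,d,z in (("gatepin",.011,.02),("gatemid",0,.02),("gatefar",-.009,.02),("open end",.007,.001),("riser top",.015,.024),("tip",-.015,.028),("seatbar",0,0)):
    print(n,px(b,H+d*ux+[0,0,z]).round(1))
print("bar",px(b,p0+.001*ux+[0,0,.0115]).round(1))
im=b["color"]
def cl(c):
    r,g,bl=map(int,c); return 'Y' if r>bl+50 and r>90 else ('#' if r<70 else ('+' if r<130 else '.'))
for v in range(266,350,3): print(v,''.join(cl(im[v,u]) for u in range(190,325,2)))
E
python3 chk.py
```

```text
[ 0.5594 -0.3253  0.2288] [-3.1416  0.4194 -2.2707] 0.7472739947587739 21.275
gatepin [255.6 284.4]
gatemid [255.5 309.5]
gatefar [255.4 328.9]
open end [255.2 264.7]
riser top [255.7 281.8]
tip [255.5 359.1]
seatbar [255.2 277.4]
bar [254.7 283.1]
266 #####+.+#####.YYYYYYYY++++.#+++++++++Y++++.....Y....+YYYYYY+########
269 #####.###+###.Y.YYYYYY#+++.+#++++++++Y+++++.+.......+#YYYYYY########
272 ####+######+.+++++++++++++++++++..+++.++++..........++YYYYYY########
275 ######################+++##++........##+++##########################
278 #####################+...+++........++#...+#########################
281 ####################++...Y++........+++...Y#########################
284 ####################++...YY++........Y+...Y+########################
287 ####################Y+...YYY.+.....YYY+...YY########################
290 ####################Y+...YYYYYYYYYYYYY+...YY########################
293 ####################Y+...YYYYYYYYYYYYY+...Y#########################
296 .+++..+++............+...+.++++++++++++......++..++...+YYYYYYYYYYYY#
299 ...+.+.+..................+++++++++++++...++
[... 492 characters left out ...]
++#########++++++++++++++++++++++++++++++++
323 +++.+.+++++++++..++++++++++#########+++.+++++++++++++++++++++++++.++
326 .+...++++++++++.+++++++++++#########++++++++++++++++++++++++++++++++
329 ++.+++..+++++++++++++++++++#########++++++++++++++++++++.++++++++++.
332 ++++..+++++++++++++++++++++###++####++++++++++++++++++++++++++++++.+
335 .+........+++++++++++++++++##+####+##+++++++++++++++++++.+++++++...#
338 +++.....+..++++++++++++++++##+++#####+++++++++++++++++++++++++++++##
341 ++++.++################++++#+########.++.+################++++++++##
344 ..++++#########################+###########################++++++###
347 ++++++#####################################################++++++###
```

Run:
```python
from h import *
a=ctrl.read_camera("side"); im=a["color"]
def cl(c):
    r,g,b=map(int,c); return 'Y' if r>b+35 and r>80 else ('t' if b>r+15 else ('#' if r<60 else ('+' if r<110 else '.')))
for v in range(196,228): print(v,''.join(cl(im[v,u]) for u in range(262,305)))
ux=np.array([np.cos(np.radians(6.4)),np.sin(np.radians(6.4)),0]); H=np.array([.5624,-.3252,.239])
for n,d,z in (("gatepin",.011,.02),("gatefar",-.009,.02),("open end",.007,.001),("tip",-.015,.028),("seat",0,0),("Ubot",0,-.0085)): print(n,px(a,H+d*ux+[0,0,z]).round(1))
p0,_=cur(); print("bar",px(a,p0+.001*ux+[0,0,.0115]),p0)
```

```text
196 +###+#####################+++.+###+########
197 +##########################+++++##+########
198 +############################+++###########
199 #############################+++###########
200 #############################+++###########
201 ###############################+###########
202 ######################+#######+###+########
203 #####################.+########+##+########
204 #############t+####.+.############+####....
205 #############++####.++############+........
206 #####++####+++######+#############+........
207 #####++###+.++####################.........
208 #####+####++++t+######Y###########......++.
209 #####+#####+++#######+.###########+++++++++
210 #####+#####+++#ttt###+.####################
211 #####+#####+++#tt+####+#####+##############
212 #####+#####++###tY####+#####+##############
213 #####+#####++####Y####+##########+#########
214 #####+#####++####################+#######+#
215 #####+#####+++##########################+..
216 #####+#####+++.#########################+..
217 #####+######++.+##############+#########++.
218 ############++++++#+##########+#########++.
219 Y###########+#+++++++####################++
220 YY##########++####+++######################
221 YYY#########+#####+++######################
222 YYYY+#######+#####+++######################
223 YYYYY#######+#####+++######################
224 YYYYYY+#####+####++++######################
225 YYYYYYYY####+#####+++######################
226 YYYYYYYY.###+#####+++######################
227 YYYYYYYYY+##+#####+++######################
gatepin [282.6 206.6]
gatefar [275.9 208.1]
open end [281.  213.4]
tip [273.9 205.8]
seat [278.7 214.3]
Ubot [278.6 217.2]
bar [277.9939 213.9494] [ 0.5594 -0.3254  0.2289]
```

In the tool's units: -2 mm / 750 = -0.0027, -1 mm / 750 = -0.0013.

>>> send_rows(rows="0 0 0 -0.0013 0 0.0007 0.2;0 0 0 -0.0027 0 0.0013 0.2")

```text
time: 21.58
eef_pos: [0.5588, -0.3257, 0.2292]
tcp_rot: [0.998, 0.057, 0.002, 0.002]
contact_force: [3.2, 2.4, -0.6]
opening: 0.742
finger_force: 56.7
```

In the tool's units: -1 mm / 750 = -0.0013, -0.5 mm / 750 = -0.0007.

>>> send_rows(rows="0 0 0 -0.0007 0 0.0007 0.2;0 0 0 -0.0013 0 0.0013 0.2")

```text
time: 21.82
eef_pos: [0.5585, -0.3259, 0.2291]
tcp_rot: [0.998, 0.057, 0.003, 0.002]
contact_force: [6.1, 4.0, 1.6]
opening: 0.747
finger_force: 56.7
```

```bash
cat > g.py <<'E'
from h import *
a=ctrl.read_camera("side"); im=a["color"]
s=ctrl.get_state(); print(s["eef_pos"],s["contact_force"],s["wrist_torque"],s["time"])
for v in range(204,219):
    l=[(u,tuple(map(int,im[v,u]))) for u in range(272,288) if int(im[v,u][0])>int(im[v,u][2])+25]
    if l: print(v,l)
b=ctrl.read_camera("wrist"); im=b["color"]
def cl(c):
    r,g,bl=map(int,c); return 'Y' if r>bl+35 and r>75 else ('#' if r<70 else ('+' if r<130 else '.'))
for v in range(266,350,3): print(v,''.join(cl(im[v,u]) for u in range(220,290,2)))
E
python3 g.py
```

```text
[ 0.5585 -0.3258  0.2291] [6.5081 3.5743 0.1651] [ 0.3197 -0.7926 -0.0019] 21.875
208 [(276, (97, 76, 43)), (284, (83, 68, 40))]
209 [(276, (87, 70, 48)), (284, (94, 79, 58))]
266 YYYYYY++++Y##+++++++++Y#+++YYYYYYYY
269 YYYYYY++++Y#+++.....++Y#+++YYYYYYYY
272 #######+++++++.......++#+++YYYY+++Y
275 ######...+Y++.......++#+...########
278 #####Y...+Y++.......++Y+...Y#######
281 #####Y+..+YY+........YY+...Y#######
284 #####Y...+YYYY.....YYYY+...Y#######
287 #####Y...+YYYYYYYYYYYYY+...Y#######
290 ######+..+YYYYYYYYYYYY++...Y#######
293 ######+..+###YYYYYYY###+..+########
296 ............+YYYYYYY#+++..++++++.++
299 .......+..+.+YYYYYYY#++++....++++++
302 .....++++...+YYYYYYY#+++++.++++++++
305 +++++.++++..#YYYYYYY#++++++++++++++
308 ++++++++..+.#YYYYYYY#++++++++++++++
311 ++++++++++++#YYYYYYY#++++++++++++++
314 ++++++++++++#YYYYYY+#++++++++++++++
317 ++++++++++++#YYYYYYY#++++++++++++++
320 ++++++++++++#YYYYYY+#++++++++++++++
323 .+++++++++++#YYYYYY+#++++++++++++++
326 .+++++++++++#YYYYYY+#++++++++++++++
329 ++++++++++++##+YYY+##++++++++++++++
332 ++++++++++++#+#######++++++++++++++
335 +++++++++++#+++++####++++++++++++++
338 +++++++++++#+++######++++++++++++++
341 ########+++##+####+##++++.+########
344 ################+#+################
347 ###################################
```

In the tool's units: 2 mm / 750 = 0.0027, 1 mm / 750 = 0.0013.

>>> send_rows(rows="0 0 0 0.0013 0 0 0.2;0 0 0 0.0027 0 0 0.2;0 0 0 0.0027 0 0 0.2")

```text
time: 22.3
eef_pos: [0.5589, -0.3259, 0.2288]
tcp_rot: [0.998, 0.057, 0.0, 0.002]
contact_force: [1.7, 2.8, 4.3]
opening: 0.749
finger_force: 56.8
```

>>> send_rows(rows="0 0 0 0 0 0 0.45;0 0 0 0 0 0 0.5;0 0 0 0 0 0.0007 0.6;0 0 0 0 0 0.0013 0.75;0 0 0 0 0 0.0013 0.78;0 0 0 0 0 0.0013 0.85;0 0 0 0 0 0.0013 1;0 0 0 0 0 0.0013 1", grip_force=20)

```text
time: 23.3
eef_pos: [0.5584, -0.3259, 0.2265]
tcp_rot: [0.998, 0.057, -0.0, 0.002]
contact_force: [-0.9, 0.0, -0.3]
opening: 0.999
finger_force: 0.0
```

```bash
python3 g.py | head -12; python3 -c "
from h import *
print(ctrl.get_state()['opening'])"
```

```text
[ 0.5584 -0.3258  0.2265] [-0.8072  0.0474  0.2868] [0.0301 0.0045 0.0049] 23.35
207 [(276, (108, 94, 66)), (277, (99, 82, 46))]
208 [(276, (132, 106, 65)), (277, (124, 94, 45)), (278, (53, 43, 27))]
209 [(276, (86, 72, 47)), (277, (81, 67, 41))]
266 YYYYYY++++Y##+++++++++Y#+++YYYYYYYY
269 YYYYYY++++Y####+++++++Y#+++YYYYYYYY
272 YYYYYY++++Y#++++++++++Y#+++YYYYYYYY
275 #####++++#+++++.....+++#+++YYYYYYYY
278 ######+++##++.......++##+++########
281 #####+...+Y++.......++Y+...Y#######
284 #####Y...YY++........YY+...Y#######
287 ####YY...YYY+........YY+...Y+######
1.0014132558227649
```

Released. Retreat straight up, slowly at first.

In the tool's units: -130 mm / 750 = -0.1733, -110 mm / 750 = -0.1467.

>>> send_rows(rows="0 0 0 0 0 -0.0067 1;0 0 0 0 0 -0.0187 1;0 0 0 0 0 -0.0347 1;0 0 0 0 0 -0.056 1;0 0 0 0 0 -0.0827 1;0 0 0 0 0 -0.1133 1;0 0 0 0 0 -0.1467 1;0 0 0 0 0 -0.1733 1")

```text
time: 24.4
eef_pos: [0.5587, -0.3255, 0.3592]
tcp_rot: [0.998, 0.057, 0.001, 0.002]
contact_force: [-0.2, -0.6, -0.1]
opening: 1.003
finger_force: 0.0
```

In the tool's units: -10 mm / 750 = -0.0133.

>>> send_rows(rows="0 0 0 0 0 -0.0133 1;0 0 0 0 0 -0.0133 1;0 0 0 0 0 -0.0133 1;0 0 0 0 0 -0.0133 1;0 0 0 0 0 -0.0133 1;0 0 0 0 0 -0.0133 1;0 0 0 0 0 -0.0133 1;0 0 0 0 0 -0.0133 1")

```text
time: 25.4
eef_pos: [0.5585, -0.3254, 0.3665]
tcp_rot: [0.998, 0.057, -0.0, 0.002]
contact_force: [0.0, 1.0, 0.1]
opening: 1.005
finger_force: 0.0
```

Run:
```python
from h import *
p0,_=cur(); print(p0)
for c in ("side","top","wrist"):
  a=ctrl.read_camera(c)
  for n in ("lantern","bar","gate"):
    for r in ctrl.look_for(a,n)[:1]: print(c,n,r["p"],w(a,r["position"]),px(a,w(a,r["position"])))
  if c=="side":
    im=a["color"]; 
    def cl(c):
        r,g,b=map(int,c); return 'Y' if r>b+35 and r>80 else ('#' if r<60 else ('+' if r<110 else '.'))
    for v in range(202,280,2): print(v,''.join(cl(im[v,u]) for u in range(255,305)))
```

```text
[ 0.5585 -0.3254  0.3665]
side lantern 0.69 [ 0.5536 -0.3494  0.1246] [278.0783 256.6434]
side bar 0.59 [ 0.5564 -0.3588  0.2019] [281.3425 233.1226]
202 ##################################################
204 ##########################.+.#################....
206 #################+..#####YYY....#####.............
208 #################+..#YYYYYY+YY................++++
210 ##################+..######++........++++#########
212 ##################+.+######++.+++#################
214 YY################+.+#####....##################+#
216 YYYY+##########+##++..#####.+##################+..
218 YYYYYY+########+###++.++#######################++.
220 YYYYYYYYY#####################+###################
222 YYYYYYYYYYY+###+##############+###################
224 YYYYYYYYYYYYY#############+###+###################
226 YYYYYYYYYYYYYYY+##########++##+###################
228 YYYYYYYYYYYYYYY+##########+###+###################
230 YYYYYYYYYYYYYYY+##+Y+#####+#######################
232 YYYYYYYYYYYYYYY+##+YYYY#####+#####################
234 YYYYYYYYYYYYYYY+##+YYYYYY+########################
236 YYYYYYYYYYY
[... 745 characters left out ...]
YYYYYYYYY
264 YYYYYYY+##++++#++.........+#+...##+YYYYY.Y.+YYY++#
266 YYYYYY+###++++#+..........+#....###+Y+++++...+####
268 YYYYYY####++++#+..........##...+###++#++++...+++##
270 YYYYYY######+##+..........##..+####+Y+##++++++++++
272 YYYYYYY########++++......+#########YYY++##++++++++
274 YYYYYY+YY#########################YYYYYY++##++++++
276 YYYYYYY+#YYYY################++YYYYYYYYYYY+###++++
278 YYYYYYYY.+##+YYYYYYYYYYYYYYYYYYY.YYYYYYYYYYY+###++
top lantern 0.43 [ 0.5603 -0.2958  0.0804] [308.9028 202.4468]
wrist lantern 0.94 [ 0.5649 -0.3301  0.1422] [258.2059 156.8452]
wrist bar 0.65 [ 0.5572 -0.3247  0.2431] [252.9735 189.461 ]
wrist gate 0.58 [ 0.5584 -0.329   0.2423] [258.037  188.4239]
```

>>> send_rows(rows="0 0 0 0 0 0 1;0 0 0 0 0 0 1;0 0 0 0 0 0 1;0 0 0 0 0 0 1;0 0 0 0 0 0 1;0 0 0 0 0 0 1;0 0 0 0 0 0 1;0 0 0 0 0 0 1")

```text
time: 27.0
eef_pos: [0.5585, -0.3254, 0.3664]
tcp_rot: [0.998, 0.057, -0.0, 0.002]
contact_force: [-0.7, 0.0, 0.4]
opening: 1.0
finger_force: 0.0
```

Run:
```python
from h import *
I=[ctrl.read_camera("side")["color"][200:285,255:300].astype(float) for _ in range(6)]
d=[np.abs(I[k]-I[0]).mean() for k in (1,3,5)]; print(d)
if max(d)<6: print(ctrl.sign_off())
```

```text
[np.float64(2.3722004357298476), np.float64(2.902483660130719), np.float64(3.111372549019608)]
the job is handed in; nothing more can be done
None
```

The bail was raised and the lantern now hangs by it in the hook: in the last images the gate is shut, the lantern is upright and still, and the gripper is clear. The job is handed in at about 27 s, but the hand-in returned no verdict.

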